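# Ready the bench scale

## Task

Get the bench scale ready for weighing engine parts, its pan empty: switch it on by pushing the raised end of the black rocker at the right of its sloping front panel fully in, then press the units key (second from the left in the row of four) fully down and let it up, and then hold the zero key (the widest, at the left end of the row) fully down for two seconds and let it up. Left and right are as you stand at the keys, where the robot is. Do not press the other two keys or touch the pan, and leave the can, the weight and the bearing standing where they are.

Things in the scene. Friction and masses are not known exactly. Their poses are not given: they have to be found in the camera images.
- scale: white bench scale, fixed, 330 mm deep (x), 300 mm wide (y), 97 mm to the pan top. Origin: centre of its underside; -x is its front, towards the robot; +y its left (as seen from the robot, at its front). The front 120 mm is a flat panel that slopes up away from the robot by 15 degrees, from about 36 mm high at the front edge to 68 mm, carrying a dark display window, the row of four grey keys below it and the rocker at the right
- scale_pan: steel pan on the scale, behind the panel: 206 mm (x) by 284 mm (y), its top face 18 mm above this origin, which lies under its centre. It must not be touched
- rocker (a joint): black power rocker, 30 mm long up the slope and 24 mm wide, in a bezel 2 mm proud of the panel, rad: 0 off (its far half, up the slope, tipped up by 0.4 rad, its near half level), 0.4 on (far half level with the panel, 4 mm above it, near half tipped up). It does not spring back but stays where it is left, so push it right home; pushing in the raised end takes about 4 N
- rocker_far_end (a point): point on the top face of the rocker's far half, 12 mm from the pivot line and 3 mm short of its far end. When off it stands 4.7 mm higher (off the panel) than when on. Axes while off: z out of the panel, x up the slope, y to the left
- unit_key (a joint): travel of the units key, m: 0 up, 0.0045 fully down; a spring brings it back up (1.3 N at first, 4.3 N at the bottom)
- unit_key_top (a point): units key, second from the left in the row: centre of the top face of the cap, 24 mm wide and 22 mm deep up the slope, standing 7 mm proud of the panel. z axis: out of the panel (it is pressed along -z); y: along the row, to the left; x: up the slope
- zero_key (a joint): travel of the zero key, m: 0 up, 0.0045 fully down; a spring brings it back up (1.3 N at first, 4.3 N at the bottom)
- zero_key_top (a point): zero key, the widest, at the left end of the row: centre of the top face of the cap, 46 mm wide and 22 mm deep up the slope, standing 7 mm proud of the panel. z axis: out of the panel (it is pressed along -z); y: along the row, to the left; x: up the slope
- mode_key (a joint): travel of the third key from the left (24 mm wide; centre 42 mm to the right of the units key's), not to be pressed, m: 0 up, 0.0045 fully down; a spring brings it back up (1.3 N at first, 4.3 N at the bottom)
- print_key (a joint): travel of the rightmost key of the row (24 mm wide; centre 84 mm to the right of the units key's), not to be pressed, m: 0 up, 0.0045 fully down; a spring brings it back up (1.3 N at first, 4.3 N at the bottom)
- spray_can_mid (a point): loose upright spray can, 53 mm across, 200 mm high, to the left of the scale; point on its axis half-way up
- check_weight_mid (a point): loose steel check weight, 40 mm across, 63 mm high with a knob on top, to the right of the scale's panel; point on its axis half-way up
- bearing_mid (a point): loose steel bearing ring lying flat, 80 mm across, 22 mm high, to the left of the scale's panel; point at its centre half-way up
Mind the look-alikes: they are no part of the job. Of the things shaped like the part that bears check_weight_mid, the bare steel one is meant. Of the things shaped like the part that bears spray_can_mid, the aluminium one is meant.

How it is judged:
On the way, in this order (a step that is already met when the one before it is completed fails the run):
1. the rocker is switched on (value of joint rocker above 0.3 rad), for 0.2 s.
2. the units key is fully down, with the scale on (value of joint rocker above 0.3 rad and value of joint unit_key above 0.0035 m), for 0.1 s.
3. the zero key is held fully down for two seconds (1.7 s is enough), with the scale on and the units key up (value of joint rocker above 0.3 rad and value of joint unit_key below 0.001 m and value of joint zero_key above 0.0035 m), for 1.7 s.
At the end, for the whole second after the job is handed in: The rocker is on (over 0.3 rad), all four keys are up (under 1 mm), and the can, weight and bearing are within 20 mm of where they stood, upright (value of joint rocker above 0.3 rad and value of joint each of unit_key, zero_key, mode_key, print_key below 0.001 m and distance of each of spray_can_mid, check_weight_mid, bearing_mid from where it was at the start of the episode below 0.02 m and angle between each of spray_can_mid, check_weight_mid, bearing_mid's own z axis and vertical below 0.2 rad); the robot touches nothing.
It fails at once if one of the other two keys is pressed (over 2 mm) (value of joint any of mode_key, print_key above 0.002 m).
It fails at once if the robot touches the pan (contact force between any of the fingers, the arm and scale_pan above 0.5 N).
It fails at once if the can, weight or bearing is moved by more than 20 mm, lifted or tipped over (distance of any of spray_can_mid, check_weight_mid, bearing_mid from where it was at the start of the episode above 0.02 m or angle between any of spray_can_mid, check_weight_mid, bearing_mid's own z axis and vertical above 0.3 rad).
It also fails if it takes over 48 s, if anything falls off the work surface, if the arm or the gripper's body presses on something with over 40 N, if the wrist force passes 120 N, or if a joint passes its speed limit or range.

## Robot

A 7-joint arm with a two-finger parallel gripper is mounted at the origin on the work surface. World frame = base frame: x ahead of the robot, y to its left, z up, the work surface at z = 0. Lengths are in m, angles in rad, forces in N, time in s.
With the tool pointing down it reaches from about 0.425 to 0.95 m from the base axis. Payload 16.7 kg.
Tool frame: the origin (TCP) lies at the very end of the fingers, on their centre line; the grasp point (between the pads) lies manip.grip_point_offset behind it (manip.grip_point_offset is the distance from the TCP to the grasp point, in m); z points along the fingers, y is the line along which they close (so a half turn about z gives the same grasp; the last joint's range is limited). The gripper opens to 94 mm and grips with 3 to 60 N. Pads are 16 mm wide; open, the fingers measure 119 mm over their backs; the gripper's body (75 mm by 177 mm) begins 78 mm behind the grasp point.
Start: joints at [-1.361, 0.426, 0.074, 1.606, -0.034, 1.111, -0.067], TCP at [0.237, 0.632, 0.205] pointing down, gripper open.
Joint ranges: [-2.85, 2.85], [-0.5, 2.14], [-1.23, 1.37], [0.21, 2.46], [-1.02, 4.16], [0.16, 2.05], [-2.73, 2.73]. Speed limits (rad/s): [1.89, 1.89, 2.39, 2.39, 3.01, 3.01, 3.01].

## Interface

Orientations are given as a rotation vector (axis times angle).
In Python, from rig import manip, vision gives the robot as it stands.
- The arm moves only by the tool step_arm, never from a script. Its argument "moves" is a list of rows, each a list of 7 numbers: the shift along the tool's x, y, z in units of 0.15 m (1.0 is 0.15 m), then the turn, a rotation vector about the tool's x, y, z in units of pi rad (1.0 is pi rad), then the gripper command: -1 is shut, 1 is fully open, values between are in proportion. A call has 1 to 20 rows; each row is the pose to reach, as a shift and turn from the pose commanded when the call began, along the tool's axes at that moment, turning the shorter way round; what a row does not reach only later rows make up. A row lasts 1/12 s, in which the tool goes at most 41.7 mm and 7.16 degrees, less where a joint would pass 70% of its speed; a pose out of reach is approached as far as the arm can. A call with a number of a shift or a turn outside -1 to 1 is refused whole. A call with a gripper value outside its range is refused whole. The fingers move at their own pace and stop on an object; "force" is the grip in N (left out, the last holds). Time passes only in rows, so rows that repeat a pose let the fingers close. It gives the time, the measured TCP pose, the force, the opening and the grip force at its end, in the units of the state.
- manip.observe(): the state, without advancing time (a new reading comes with each control period).
- vision.camera(name): name is "scene" or "top"; returns a dict with "color" (480x640x3 uint8, blue, green, red), "camera_matrix" (3x3 intrinsics, pixels), "origin" and "orientation" of the camera in the world. Camera axes: x right, y down, z forward; pixel columns grow to the right and rows downward; lengths in m; the calibration is good to about 2 mm. A picture is of the moment at which its call begins. There is no depth.
- manip.hand_in(): hands the job in; it is judged then, once.
The state is a dict: "clock": time; "q": joint angles; "joint_vel": joint speeds; "joint_efforts": joint torques, N m; "ee_pos": TCP position; "orientation": TCP orientation; "wrist_force": force on the tool from outside, world axes, zero at the start; "ft_torque": the same for the moment, N m; "opening": finger opening in m; "gripper_force": force on a finger pad.
Only numpy, scipy, OpenCV 4.12 (cv2) and the standard library are available. Lean on these libraries where they do the work, as an engineer would, in place of code of your own. Each camera call takes 0.05 s, during which the arm holds its last target. There are 200 camera calls.

## Working session

There is one attempt and no reset: what is moved stays moved. The work goes in short steps, Python scripts to look and compute and a tool call to move; the robot and the scene stay as the last step left them, time stands still between calls to the robot, and variables do not carry over. Pictures are saved under pics/ and viewed, at most 10 in all, crops included, and the job is handed in when it is done.

Besides the shell and the picture viewer there is one more tool, called after "Call:" as a command line: name --pt "numbers of a row" for each row, then --argument value for the rest. step_arm: Moves the arm, as the interface text tells. Shifts and turns lie within -1 to 1; 1 stands for 0.15 m of shift or pi rad of turn. Its arguments: {"type":"object","properties":{"moves":{"type":"array"},"force":{"type":"number"}},"required":["moves"]}

```bash
mkdir -p pics; python3 - <<'E'
from rig import manip, vision
import cv2,pickle
d={}
for n in("scene","top"):
    c=vision.camera(n);d[n]=c;cv2.imwrite(f"pics/{n}0.png",c["color"]);print(n,c["camera_matrix"],c["origin"],c["orientation"])
pickle.dump(d,open("c0.pkl","wb"))
s=manip.observe();print(s, manip.grip_point_offset)
E
```

```text
scene [[482.32181426   0.         310.52196912]
 [  0.         482.32181426 239.91300096]
 [  0.           0.           1.        ]] [ 1.32530288 -0.32360804  0.82281551] [-1.96213237 -1.36915716  0.59575252]
top [[533.74494572   0.         324.92573985]
 [  0.         533.74494572 236.23447183]
 [  0.           0.           1.        ]] [ 0.4738396  -0.02339127  1.31846956] [-2.21479714  2.15065266 -0.11037989]
{'clock': 0.1, 'q': array([-1.36151202,  0.4266336 ,  0.0738424 ,  1.60656235, -0.03411175,
        1.11077383, -0.06711501]), 'joint_vel': array([-8.47248305e-05, -4.14225175e-04,  1.57591559e-03, -2.75131491e-03,
       -5.03882892e-04, -5.15379724e-04, -3.00255596e-04]), 'joint_efforts': array([ 6.39470716e-03, -9.37466240e+01,  3.67633067e+00, -4.55040014e+01,
       -4.84872144e-02,  1.68352935e-02,  1.16465426e-04]), 'ee_pos': array([0.23689364, 0.63163973, 0.20486069]), 'orientation': array([-5.60600364e-01, -3.09102810e+00,  1.74309548e-03]), 'wrist_force': array([ 0.78319928, -0.20257069,  0.11505052]), 'ft_torque': array([-0.04738833,  0.06819235, -0.00286915]), 'gripper_force': 0.0, 'opening': 0.0938159125297318} 0.0188
```

View pics/scene0.png

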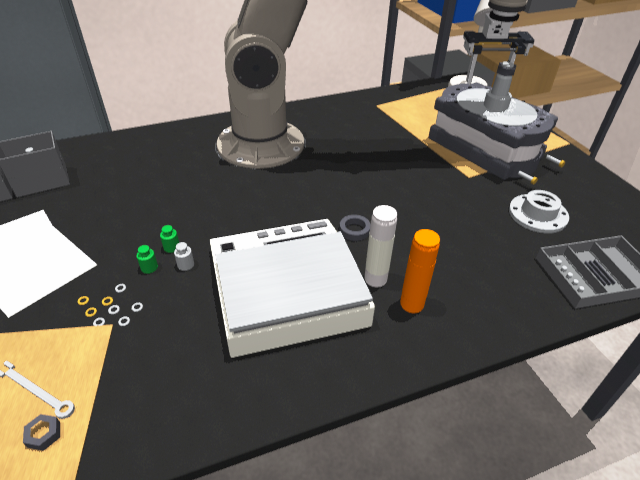

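View pics/top0.png

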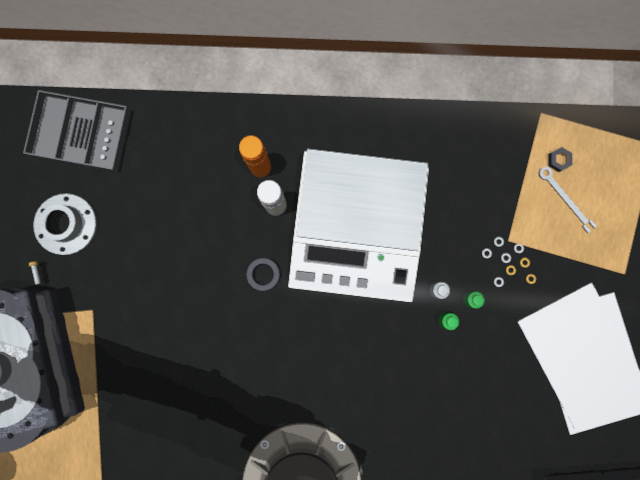

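The top view shows the scale with its panel towards the robot. The zero key is at about (305,276), units (327,279), mode (344,281), print (362,283) and the rocker at (400,276). The bare steel weight is at (441,290), next to green look-alikes at (476,300) and (451,322). The aluminium can is at (270,195), with the orange look-alike at (255,155), and the bearing is at (262,274). I'll enlarge the panel.

```bash
python3 - <<'E'
import cv2,pickle
d=pickle.load(open("c0.pkl","rb"))
cv2.imwrite("pics/crop1.png",cv2.resize(d["top"]["color"][230:320,280:440],None,fx=5,fy=5,interpolation=cv2.INTER_CUBIC))
E
```

```text
(no output)
```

View pics/crop1.png

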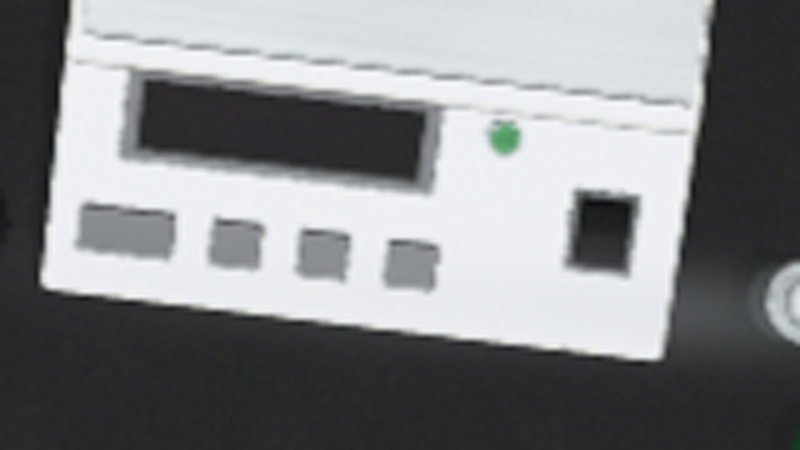

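```bash
cat > h.py <<'E'
import numpy as np,pickle
from scipy.spatial.transform import Rotation as R
def ray(c,p):
    d=R.from_rotvec(c["orientation"]).apply(np.linalg.solve(c["camera_matrix"],[p[0],p[1],1.]));return np.array(c["origin"]),d
def hit(c,p,p0,n):
    o,d=ray(c,p);return o+d*(np.dot(p0-o,n)/np.dot(d,n))
E
python3 - <<'E'
from h import *
np.set_printoptions(precision=4,suppress=True)
c=pickle.load(open("c0.pkl","rb"))["top"]
g=lambda u,v:(u/5+279.6,v/5+229.6)
Z=np.array([0,0,1.])
L=hit(c,g(42,288),Z*.036,Z);Rr=hit(c,g(663,359),Z*.036,Z)
bl=hit(c,g(72,62),Z*.068,Z);br=hit(c,g(690,130),Z*.068,Z)
print("front",L,Rr,np.linalg.norm(L-Rr),"back",bl,br,np.linalg.norm(bl-br),np.linalg.norm(bl-L),np.linalg.norm(br-Rr))
y=(L-Rr)+(bl-br);y[2]=0;y/=np.linalg.norm(y);x=np.cross(y,Z);a=np.radians(15)
xs=x*np.cos(a)+Z*np.sin(a);n=np.cross(xs,y);m=(L+Rr+bl+br)/4
print("yaw",np.degrees(np.arctan2(x[1],x[0])),"n",n)
P={}
for k,p,h in[("zero",(126,231),.007),("unit",(236,244),.007),("mode",(323,255),.007),("print",(411,264),.007),("rocker",(603,232),.004)]:
    P[k]=hit(c,g(*p),m+n*h,n);print(k,P[k],"up slope/left of units",np.dot(P[k]-P.get("unit",P[k]),xs),np.dot(P[k]-P.get("unit",P[k]),y),np.hypot(*P[k][:2]))
Rt=R.from_matrix(np.c_[-xs,y,-n]); print(Rt.as_rotvec())
for k,p,h in[("can",(270-.0,190),.2),("weight",(441,290),.063),("bearing",(262.5,274),.022)]: print(k,hit(c,p,Z*h,Z))
pickle.dump((P,xs,y,n),open("P.pkl","wb"))
E
```

```text
front [0.4619 0.0457 0.036 ] [ 0.4366 -0.2522  0.036 ] 0.2989970381386443 back [0.5682 0.0336 0.068 ] [ 0.5448 -0.2577  0.068 ] 0.2922086833256425 0.11165607222480214 0.11297880886480877
yaw -4.722504756652015 n [-0.2579  0.0213  0.9659]
zero [0.49   0.006  0.0533] up slope/left of units 0.0 0.0 0.4900245695982728
unit [ 0.4854 -0.0461  0.0532] up slope/left of units 0.0 0.0 0.487551245556182
mode [ 0.4814 -0.0874  0.0531] up slope/left of units -0.0006028446419000198 -0.04146534445586163 0.48923907204017747
print [ 0.4783 -0.1291  0.0532] up slope/left of units -0.00018418103128913326 -0.08330053096854494 0.4954488843276609
rocker [ 0.496  -0.2193  0.0568] up slope/left of units 0.02491688089616023 -0.17168876354984514 0.5422923787937686
[ 0.1187  2.8775 -0.0156]
can [0.667 0.082 0.2  ]
weight [ 0.4659 -0.3148  0.063 ]
bearing [0.4918 0.1092 0.022 ]
```

```bash
cat >> h.py <<'E'
P,xs,yy,n=pickle.load(open("P.pkl","rb"))
Rt=R.from_matrix(np.c_[-xs,yy,-n])
def go(target,tilt=0.):
    "shift and turn (units of the moves) from the measured pose to target; tilt>0 rad stands the tool more upright"
    from rig import manip
    s=manip.observe();R0=R.from_rotvec(s["orientation"]);T=Rt*R.from_euler("y",tilt)
    print("t",s["clock"],"pos",s["ee_pos"],"F",s["wrist_force"],"shift",np.round(R0.inv().apply(target-s["ee_pos"])/.15,3),"turn",np.round((R0.inv()*T).as_rotvec()/np.pi,4),"if turned",np.round(T.inv().apply(target-s["ee_pos"])/.15,3))
rock=P["rocker"]+.012*xs
E
python3 -c "
from h import *
print(Rt.as_matrix());go(np.array([.5,.2,.25]));go(rock+.06*n)"
```

```text
[[-9.62646630e-01  8.23299636e-02  2.57940387e-01]
 [ 7.95246381e-02  9.96605126e-01 -2.13085626e-02]
 [-2.58819045e-01  1.73472348e-18 -9.65925826e-01]]
t 0.1 pos [0.23689364 0.63163973 0.20486069] F [ 0.78319928 -0.20257069  0.11505052] shift [-2.653 -2.079 -0.298] turn [-0.0119 -0.0828 -0.0874] if turned [-1.995 -2.723  0.223]
t 0.1 pos [0.23689364 0.63163973 0.20486069] F [ 0.78319928 -0.20257069  0.11505052] shift [-3.584 -4.711  0.586] turn [-0.0119 -0.0828 -0.0874] if turned [-1.938 -5.511  1.12 ]
```

Call:
step_arm --pt "-0.9 -0.7 -0.2 0 0 0 -1" --pt "-0.9 -0.7 -0.2 0 0 0 -1" --pt "-0.9 -0.7 -0.2 0 0 0 -1" --pt "-0.9 -0.7 -0.2 0 0 0 -1" --pt "-0.9 -0.7 -0.2 0 0 0 -1" --force 20

```text
clock: 0.52
ee_pos: [0.3313, 0.4805, 0.2367]
orientation: [0.571, 3.087, -0.0]
wrist_force: [1.4, 0.9, 0.9]
opening: 0.0639
gripper_force: 0.0
```

Call:
step_arm --pt "-0.9 -0.7 -0.1 0 0 0 -1" --pt "-0.9 -0.7 -0.1 0 0 0 -1" --pt "-0.9 -0.7 -0.1 0 0 0 -1" --pt "-0.9 -0.7 -0.1 0 0 0 -1" --pt "-0.9 -0.7 -0.1 0 0 0 -1"

```text
clock: 0.93
ee_pos: [0.42, 0.3341, 0.2513]
orientation: [0.572, 3.087, -0.001]
wrist_force: [1.0, -0.5, -0.3]
opening: 0.0309
gripper_force: 0.0
```

Call:
step_arm --pt "-0.85 -0.7 0 -0.0119 -0.0828 -0.0874 -1" --pt "-0.85 -0.7 0 -0.0119 -0.0828 -0.0874 -1" --pt "-0.85 -0.7 0 -0.0119 -0.0828 -0.0874 -1" --pt "-0.85 -0.7 0 -0.0119 -0.0828 -0.0874 -1" --pt "-0.85 -0.7 0 -0.0119 -0.0828 -0.0874 -1" --pt "-0.85 -0.7 0 -0.0119 -0.0828 -0.0874 -1"

```text
clock: 1.43
ee_pos: [0.499, 0.1956, 0.2506]
orientation: [0.124, 2.877, -0.014]
wrist_force: [0.0, 0.8, 0.0]
opening: 0.0006
gripper_force: 0.0
```

```bash
python3 -c "
from h import *
go(rock+.06*n)"
```

```text
t 1.4333 pos [0.49897208 0.1956467  0.25062068] F [0.04026721 0.84300684 0.0414982 ] shift [ 0.043 -2.759  0.9  ] turn [ 0.0002  0.     -0.0013] if turned [ 0.054 -2.758  0.902]
```

Call:
step_arm --pt "0 -0.95 0 0 0 0 -1" --pt "0 -0.95 0 0 0 0 -1" --pt "0 -0.95 0 0 0 0 -1" --pt "0 -0.95 0 0 0 0 -1" --pt "0 -0.95 0 0 0 0 -1"

```text
clock: 1.85
ee_pos: [0.4863, 0.0524, 0.2504]
orientation: [0.125, 2.877, -0.014]
wrist_force: [-0.5, 1.0, -0.5]
opening: 0.0004
gripper_force: 0.0
```

Call:
step_arm --pt "0 -0.95 0.2 0 0 0 -1" --pt "0 -0.95 0.2 0 0 0 -1" --pt "0 -0.95 0.2 0 0 0 -1" --pt "0 -0.95 0.2 0 0 0 -1" --pt "0 -0.95 0.2 0 0 0 -1"

```text
clock: 2.27
ee_pos: [0.4824, -0.09, 0.2206]
orientation: [0.125, 2.878, -0.015]
wrist_force: [-0.4, -0.3, -0.5]
opening: 0.0004
gripper_force: 0.0
```

Call:
step_arm --pt "0.05 -0.86 0.7 0 0 0 -1" --pt "0.05 -0.86 0.7 0 0 0 -1" --pt "0.05 -0.86 0.7 0 0 0 -1" --pt "0.05 -0.86 0.7 0 0 0 -1" --pt "0.05 -0.86 0.7 0 0 0 -1" --pt "0.05 -0.86 0.7 0 0 0 -1"

```text
clock: 2.77
ee_pos: [0.492, -0.2187, 0.1149]
orientation: [0.12, 2.881, -0.016]
wrist_force: [-2.4, 0.2, -0.5]
opening: 0.0005
gripper_force: 0.0
```

```bash
python3 -c "
from h import *
go(rock+.02*n)
from rig import vision
import cv2
c=vision.camera('top');a=c['color'][230:320,280:440];b=vision.camera('scene')['color'][200:290,190:350]
cv2.imwrite('pics/c2.png',cv2.resize(np.vstack([a,b]),None,fx=3.3,fy=3.3,interpolation=2))"
```

```text
t 2.7667 pos [ 0.49203404 -0.21869416  0.11486575] F [-2.38228059  0.16283365 -0.53019679] shift [-0.006 -0.001  0.248] turn [-0.0001 -0.001  -0.0002] if turned [-0.005 -0.002  0.248]
```

View pics/c2.png

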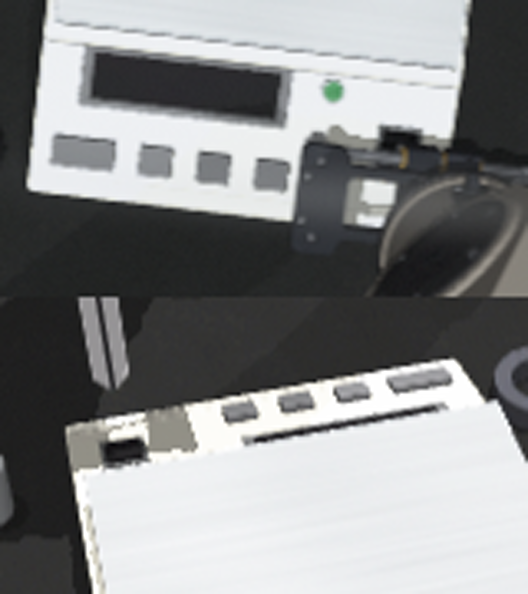

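The fingertips are closed and hang in front of and above the rocker, which is the dark square at about (125,448) in the lower half. The pan and weight are clear.

Call:
step_arm --pt "-0.006 0 0.15 0 0 0 -1" --pt "-0.006 0 0.25 0 0 0 -1" --pt "-0.006 0 0.32 0 0 0 -1" --pt "-0.006 0 0.32 0 0 0 -1" --pt "-0.006 0 0.32 0 0 0 -1"

```text
clock: 3.28
ee_pos: [0.5059, -0.2168, 0.0718]
orientation: [0.117, 2.878, -0.013]
wrist_force: [0.3, -0.4, 0.3]
opening: 0.0004
gripper_force: 0.0
```

```bash
python3 -c "
from h import *
go(rock)"
```

```text
t 3.2833 pos [ 0.50588989 -0.21681154  0.07179023] F [ 0.27723061 -0.37243744  0.30199734] shift [ 0.008 -0.022  0.08 ] turn [ 0.0007 -0.0001  0.0003] if turned [ 0.008 -0.022  0.08 ]
```

Call:
step_arm --pt "0.006 -0.018 0.02 0 0 0 -1" --pt "0.006 -0.018 0.035 0 0 0 -1" --pt "0.006 -0.018 0.045 0 0 0 -1" --pt "0.006 -0.018 0.05 0 0 0 -1" --pt "0.006 -0.018 0.05 0 0 0 -1"

```text
clock: 3.7
ee_pos: [0.5067, -0.2209, 0.0644]
orientation: [0.119, 2.877, -0.014]
wrist_force: [0.8, 1.2, 2.9]
opening: 0.0006
gripper_force: 1.6
```

Call:
step_arm --pt "0 0 0.01 0 0 0 -1" --pt "0 0 0.02 0 0 0 -1" --pt "0 0 0.03 0 0 0 -1" --pt "0 0 0.03 0 0 0 -1" --pt "0 0 0.03 0 0 0 -1"

```text
clock: 4.12
ee_pos: [0.5072, -0.2213, 0.0596]
orientation: [0.119, 2.878, -0.014]
wrist_force: [1.5, 0.7, 3.0]
opening: 0.0003
gripper_force: 0.9
```

```bash
python3 -c "
from h import *
go(rock)"
```

```text
t 4.1167 pos [ 0.50723414 -0.22130102  0.05962843] F [1.50313634 0.66439991 3.02630485] shift [-0.002  0.007 -0.001] turn [ 0.0003 -0.     -0.0002] if turned [-0.002  0.007 -0.001]
```

Call:
step_arm --pt "0 0 0.005 0 0 0 -1" --pt "0 0 0.01 0 0 0 -1" --pt "0 0 0.01 0 0 0 -1"

```text
clock: 4.37
ee_pos: [0.5075, -0.2214, 0.059]
orientation: [0.12, 2.877, -0.013]
wrist_force: [-12.2, 4.4, 33.6]
opening: 0.0006
gripper_force: 17.5
```

Call:
step_arm --pt "0 0 0.005 0 0 0 -1" --pt "0 0 0.01 0 0 0 -1" --pt "0 0 0.01 0 0 0 -1"

```text
clock: 4.62
ee_pos: [0.5078, -0.2215, 0.0584]
orientation: [0.121, 2.876, -0.011]
wrist_force: [-25.8, 10.0, 66.1]
opening: 0.0006
gripper_force: 35.2
```

Call:
step_arm --pt "0 0 -0.1 0 0 0 -1" --pt "0 0 -0.25 0 0 0 -1" --pt "0 0 -0.35 0 0 0 -1" --pt "0 0 -0.35 0 0 0 -1"

```text
clock: 4.95
ee_pos: [0.4944, -0.2207, 0.1093]
orientation: [0.12, 2.876, -0.014]
wrist_force: [0.4, -0.0, 1.4]
opening: 0.0005
gripper_force: 0.0
```

```bash
python3 -c "
from h import *
go(P['unit']+.02*n)
from rig import vision
import cv2
b=vision.camera('scene')['color'][215:275,200:340];a=pickle.load(open('c0.pkl','rb'))['scene']['color'][215:275,200:340]
cv2.imwrite('pics/c3.png',cv2.resize(np.vstack([a,b]),None,fx=5,fy=5,interpolation=2))"
```

```text
t 4.95 pos [ 0.49438591 -0.22065931  0.10934943] F [ 0.44973959 -0.0163359   1.39325087] shift [0.249 1.154 0.189] turn [ 0.0004  0.0006 -0.0004] if turned [0.247 1.155 0.188]
```

View pics/c3.png

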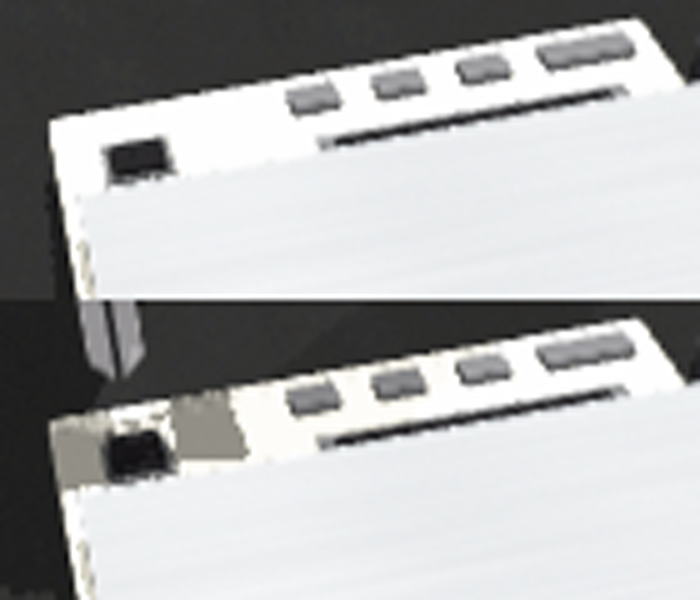

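In the lower, current half, the rocker's near end now stands up at about (140,432). The stiff stop also came at the predicted height, so the rocker is on. Next is the units key.

Call:
step_arm --pt "0.12 0.3 0 0 0 0 -1" --pt "0.2 0.6 0 0 0 0 -1" --pt "0.249 0.9 0 0 0 0 -1" --pt "0.249 0.9 0 0 0 0 -1" --pt "0.249 0.9 0 0 0 0 -1"

```text
clock: 5.42
ee_pos: [0.4684, -0.0786, 0.0967]
orientation: [0.113, 2.88, -0.013]
wrist_force: [0.5, 0.4, -0.4]
opening: 0.0003
gripper_force: 0.0
```

Call:
step_arm --pt "0 0.25 0 0 0 0 -1" --pt "0 0.25 0.15 0 0 0 -1" --pt "0 0.25 0.19 0 0 0 -1" --pt "0 0.25 0.19 0 0 0 -1" --pt "0 0.25 0.19 0 0 0 -1"

```text
clock: 5.83
ee_pos: [0.4794, -0.0465, 0.0697]
orientation: [0.12, 2.879, -0.016]
wrist_force: [0.2, -0.6, -0.7]
opening: 0.0004
gripper_force: 0.0
```

```bash
python3 -c "
from h import *
go(P['unit'])"
```

```text
t 5.8333 pos [ 0.47935679 -0.04648087  0.06973343] F [ 0.15369308 -0.63060347 -0.68935434] shift [-0.01   0.006  0.117] turn [-0.0001 -0.0006 -0.0002] if turned [-0.01   0.006  0.117]
```

Call:
step_arm --pt "-0.01 0.006 0.06 0 0 0 -1" --pt "-0.01 0.006 0.1 0 0 0 -1" --pt "-0.01 0.006 0.12 0 0 0 -1" --pt "-0.01 0.006 0.13 0 0 0 -1" --pt "-0.01 0.006 0.137 0 0 0 -1" --pt "-0.01 0.006 0.137 0 0 0 -1"

```text
clock: 6.33
ee_pos: [0.487, -0.0465, 0.0513]
orientation: [0.122, 2.877, -0.014]
wrist_force: [-0.6, -1.6, 2.2]
opening: 0.0008
gripper_force: 1.2
```

Call:
step_arm --pt "0 0 0.004 0 0 0 -1" --pt "0 0 0.008 0 0 0 -1" --pt "0 0 0.01 0 0 0 -1" --pt "0 0 0.01 0 0 0 -1"

```text
clock: 6.67
ee_pos: [0.4876, -0.0456, 0.0497]
orientation: [0.119, 2.877, -0.014]
wrist_force: [-1.6, -2.8, 3.0]
opening: 0.0006
gripper_force: 1.7
```

```bash
python3 -c "
from h import *
go(P['unit']-.0045*n)"
```

```text
t 6.6667 pos [ 0.48755324 -0.04557872  0.04971735] F [-1.58275357 -2.80876416  2.97455228] shift [ 0.008 -0.005  0.004] turn [ 0.0003  0.0002 -0.0001] if turned [ 0.008 -0.005  0.004]
```

Spring force so far. Continue to the stop.

Call:
step_arm --pt "0 0 0.004 0 0 0 -1" --pt "0 0 0.008 0 0 0 -1" --pt "0 0 0.008 0 0 0 -1"

```text
clock: 6.92
ee_pos: [0.4879, -0.0456, 0.0485]
orientation: [0.119, 2.877, -0.014]
wrist_force: [-3.3, -3.1, 9.2]
opening: 0.0006
gripper_force: 4.8
```

Call:
step_arm --pt "0 0 0.003 0 0 0 -1" --pt "0 0 0.006 0 0 0 -1" --pt "0 0 0.006 0 0 0 -1" --pt "0 0 0.006 0 0 0 -1"

```text
clock: 7.25
ee_pos: [0.4881, -0.0456, 0.048]
orientation: [0.12, 2.877, -0.013]
wrist_force: [-12.3, -1.9, 29.8]
opening: 0.0007
gripper_force: 16.1
```

Call:
step_arm --pt "0 0 -0.05 0 0 0 -1" --pt "0 0 -0.15 0 0 0 -1" --pt "0 0 -0.15 0 0 0 -1" --pt "0 0.2 -0.15 0 0 0 -1" --pt "0 0.345 -0.15 0 0 0 -1" --pt "0 0.345 -0.15 0 0 0 -1" --pt "0 0.345 -0.15 0 0 0 -1"

```text
clock: 7.83
ee_pos: [0.4865, 0.0079, 0.069]
orientation: [0.114, 2.878, -0.014]
wrist_force: [0.4, -0.6, -0.0]
opening: 0.0004
gripper_force: 0.0
```

```bash
python3 -c "
from h import *
go(P['zero'])"
```

```text
t 7.8333 pos [0.48646432 0.00792754 0.06898058] F [ 0.43576139 -0.61006916 -0.00186481] shift [ 0.003 -0.011  0.107] turn [ 0.0006 -0.      0.001 ] if turned [ 0.003 -0.011  0.107]
```

Call:
step_arm --pt "0.003 -0.011 0.05 0 0 0 -1" --pt "0.003 -0.011 0.09 0 0 0 -1" --pt "0.003 -0.011 0.12 0 0 0 -1" --pt "0.003 -0.011 0.13 0 0 0 -1" --pt "0.003 -0.011 0.137 0 0 0 -1" --pt "0.003 -0.011 0.137 0 0 0 -1"

```text
clock: 8.33
ee_pos: [0.4909, 0.0038, 0.0492]
orientation: [0.12, 2.878, -0.014]
wrist_force: [-2.4, -0.4, 3.1]
opening: 0.0003
gripper_force: 1.8
```

Call:
step_arm --pt "0 0 0.004 0 0 0 -1" --pt "0 0 0.008 0 0 0 -1" --pt "0 0 0.008 0 0 0 -1"

```text
clock: 8.58
ee_pos: [0.4913, 0.004, 0.0483]
orientation: [0.12, 2.877, -0.014]
wrist_force: [-4.5, -4.0, 7.1]
opening: 0.0005
gripper_force: 4.2
```

Call:
step_arm --pt "0 0 0.003 0 0 0 -1" --pt "0 0 0.006 0 0 0 -1" --pt "0 0 0.006 0 0 0 -1" --pt "0 0 0.006 0 0 0 -1"

```text
clock: 8.92
ee_pos: [0.4915, 0.004, 0.0478]
orientation: [0.12, 2.877, -0.013]
wrist_force: [-13.8, -4.8, 28.9]
opening: 0.0002
gripper_force: 15.9
```

Call:
step_arm --pt "0 0 0 0 0 0 -1" --pt "0 0 0 0 0 0 -1" --pt "0 0 0 0 0 0 -1" --pt "0 0 0 0 0 0 -1" --pt "0 0 0 0 0 0 -1" --pt "0 0 0 0 0 0 -1" --pt "0 0 0 0 0 0 -1" --pt "0 0 0 0 0 0 -1" --pt "0 0 0 0 0 0 -1" --pt "0 0 0 0 0 0 -1" --pt "0 0 0 0 0 0 -1" --pt "0 0 0 0 0 0 -1" --pt "0 0 0 0 0 0 -1" --pt "0 0 0 0 0 0 -1" --pt "0 0 0 0 0 0 -1" --pt "0 0 0 0 0 0 -1" --pt "0 0 0 0 0 0 -1" --pt "0 0 0 0 0 0 -1" --pt "0 0 0 0 0 0 -1" --pt "0 0 0 0 0 0 -1"

```text
clock: 10.58
ee_pos: [0.4915, 0.004, 0.0478]
orientation: [0.12, 2.877, -0.013]
wrist_force: [-13.7, -4.4, 28.6]
opening: 0.0006
gripper_force: 15.6
```

Call:
step_arm --pt "0 0 0 0 0 0 -1" --pt "0 0 0 0 0 0 -1" --pt "0 0 0 0 0 0 -1" --pt "0 0 0 0 0 0 -1"

```text
clock: 10.92
ee_pos: [0.4915, 0.004, 0.0478]
orientation: [0.12, 2.877, -0.013]
wrist_force: [-13.5, -4.7, 28.3]
opening: 0.0004
gripper_force: 15.6
```

Held for 2 s. Let it up, clear the scale, and check.

Call:
step_arm --pt "0 0 -0.05 0 0 0 -1" --pt "0 0 -0.2 0 0 0 -1" --pt "0 0 -0.45 0 0 0 -1" --pt "0 0 -0.7 0 0 0 -1" --pt "0 0 -0.7 0 0 0 -1" --pt "0 0 -0.7 0 0 0 -1" --pt "0 0 -0.7 0 0 0 -1"

```text
clock: 11.5
ee_pos: [0.4647, 0.007, 0.1494]
orientation: [0.117, 2.877, -0.014]
wrist_force: [-1.1, 0.1, -0.4]
opening: 0.0004
gripper_force: 0.0
```

```bash
python3 -c "
from h import *
from rig import vision
import cv2
c=vision.camera('scene')['color'];b=c[215:275,200:340]
cv2.imwrite('pics/c4.png',np.vstack([cv2.resize(b,(560,240),interpolation=2),c[170:350,60:620]]))"
```

```text
(no output)
```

View pics/c4.png

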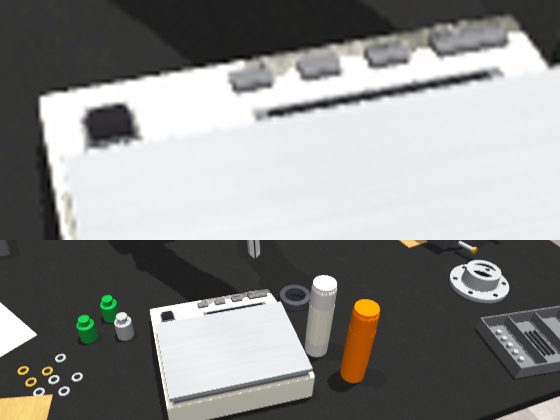

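The rocker at (110,120) has its near end raised, so it is on. All four keys stand up at (250,75) to (470,35). The can, weight and bearing haven't moved, and the arm is clear.

```bash
python3 -c "
from rig import manip
print(manip.hand_in())"
```

```text
the job is handed in; nothing more can be done
None
```

I switched the scale on, pressed the units key and let it up, held the zero key down for 2 s and released it, then handed the job in at about 11.6 s; no verdict came back, but the last picture showed the rocker on, all four keys up and the can, weight and bearing unmoved.

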